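# Check two tube shuttles and tag the one that binds

### The job

Check the two tube shuttles on the lab bench: first slide both carriages out towards their marker pads as far as they will go; one runs fully out, the other binds part way. Then leave the good carriage fully out, push the binding one fully back home, and stand the red reject marker upright in the middle of the binding shuttle's marker pad and let go.

Things in the scene. Friction and masses are not known exactly. Their poses are not given: they have to be found in the camera images.
- shuttle_a: Fixed shuttle, one of two alike: grey housing 270 (x) by 80 (y) by 40 mm high, a white carriage on steel rails along its far part, and at its -x end, the one nearer the robot, a white 60 mm square marker pad with a grey ring. Origin: centre of the underside; x along the rails, z up. Home is the end away from the pad (+x); out is towards the pad (-x).
- shuttle_b: Fixed shuttle, one of two alike: grey housing 270 (x) by 80 (y) by 40 mm high, a white carriage on steel rails along its far part, and at its -x end, the one nearer the robot, a white 60 mm square marker pad with a grey ring. Origin: centre of the underside; x along the rails, z up. Home is the end away from the pad (+x); out is towards the pad (-x).
- shuttle_a_slide (a joint): Carriage of shuttle_a, m: 0 fully home, 0.09 fully out (towards pad). Deck 60 (x) by 70 mm, top 55 mm above bench; on its middle a blue grip 24 (x) by 20 mm, up to 100 mm, centred at housing x = 95 mm minus this value, y = 0. Starts 15 to 30 mm out; slides with 1.5 N, stays put. One of the two (which one varies, looks alike) is blocked inside and stops dead at about 0.05.
- shuttle_b_slide (a joint): Carriage of shuttle_b, m: 0 fully home, 0.09 fully out (towards pad). Deck 60 (x) by 70 mm, top 55 mm above bench; on its middle a blue grip 24 (x) by 20 mm, up to 100 mm, centred at housing x = 95 mm minus this value, y = 0. Starts 15 to 30 mm out; slides with 1.5 N, stays put. One of the two (which one varies, looks alike) is blocked inside and stops dead at about 0.05.
- shuttle_a_pad (a point): centre of the top of the marker pad of shuttle_a: at housing x = -100 mm, y = 0, 43 mm above the bench
- shuttle_b_pad (a point): centre of the top of the marker pad of shuttle_b: at housing x = -100 mm, y = 0, 43 mm above the bench
- marker_red: loose red marker, 90 g, standing upright on the bench beside the shuttles: a round foot 40 mm across and 10 mm high, and above it (from 14 mm up) a round stem 24 mm across to its top at 70 mm. Origin: centre of the underside, z up. A blue and a green marker of the same shape are bystanders.
Mind the look-alikes: they are no part of the job. Leave any yellow look-alike of the marker_red alone.

How it is judged:
By the outcome, as a careful person would: the job done as asked, in the order asked, and still so for the second after the job is handed in, with the robot touching nothing.
It also fails if it takes over 70 s, if anything falls off the work surface, if the arm or the gripper's body presses on something with over 40 N, if the wrist force passes 120 N, or if a joint passes its speed limit or range.

### The arm

A 6-joint arm with a two-finger parallel gripper is mounted at the origin on the work surface. World frame = base frame: x ahead of the robot, y to its left, z up, the work surface at z = 0. Lengths are in mm, angles in degrees, forces in N, time in s.
With the tool pointing down it reaches from about 350 to 850 mm from the base axis. Payload 8.1 kg.
Tool frame: the origin (TCP) lies at the centre of the arm's flange, where the gripper is bolted on; the fingertips stand 173 mm ahead of it and the grasp point (between the pads) lies 155 mm ahead of it; z points along the fingers, y is the line along which they close (so a half turn about z gives the same grasp; the last joint's range is limited). The gripper opens to 85 mm and grips with 20 to 120 N. Pads are 22 mm wide; open, the fingers measure 114 mm over their backs; the gripper's body (76 mm by 85 mm) begins 54 mm behind the grasp point. The pads swing forward as they close: fully open they stand 13 mm farther back than shut.
Start: joints at [65.409, 7.471, 85.268, -0, 87.261, -4.893], TCP at [202.22, 564.902, 404.692] pointing down, gripper open.
Joint ranges: [-169.43, 169.43], [-51.17, 129.36], [1.28, 143.12], [-76.62, 256.62], [0, 156.53], [-152.29, 152.29]. Speed limits (degrees/s): [136.94, 136.94, 159.86, 180, 180, 180].

### API

Orientations are given as [roll, pitch, yaw] about the fixed x, y, z axes, in that order (R = Rz(yaw) Ry(pitch) Rx(roll)).
In Python, from bench import * gives the robot as it stands.
- The arm moves only by the shell command python3 -m jog 'ROWS' [FORCE]. ROWS is text: rows parted by semicolons, each of 7 numbers parted by spaces: the shift along the tool's x, y, z scaled (see below), then the turn, a rotation vector about the tool's x, y, z scaled (see below), then the closure, from -1 (fully open) to 1 (shut). In form: tx ty tz wx wy wz hand; .... A call has 1 to 5 rows; each row shifts and turns the commanded pose from where the row before left it, along the tool's axes as they then stand; what a row does not reach is not made up. The controller multiplies each number of a shift by 0.1 m and each number of a turn by 60 degrees. A row lasts 1/8 s, in which the tool goes at most 62.5 mm and 10.7 degrees, less where a joint would pass 70% of its speed; a pose out of reach is approached as far as the arm can. A call with a number of a shift or a turn outside -1 to 1 is refused whole. A call with a gripper value outside its range is refused whole. The fingers move at their own pace and stop on an object; FORCE is the grip in N (left out, the last holds). Time passes only in rows, so rows that do not move let the fingers close. It gives the time, the measured TCP pose, the force, the opening and the grip force at its end, in the units of the state.
- sense(): the state, without advancing time (a new reading comes with each control period).
- snapshot(name): name is "scene" or "top" or "wrist"; returns a dict with "img" (400x640x3 uint8, red, green, blue), "fx", "fy", "cx", "cy" (pixels), "extrinsics" (4x4, takes a point from camera to world coordinates). Camera axes: x right, y down, z forward; pixel columns grow to the right and rows downward; lengths in mm; the calibration is good to about 2 mm. The wrist camera is an equidistant fisheye: a pixel r from the principal point sees the ray r / f radians off the axis. A picture is of the moment at which its call begins. There is no depth.
- hand_in(): hands the job in; it is judged then, once.
The state is a dict: "time": time; "joint_pos": joint angles; "qd": joint speeds; "joint_efforts": joint torques, N m; "tool_pos": TCP position; "tcp_rot": TCP orientation; "ft_force": force on the tool from outside, world axes, zero at the start; "wrist_torque": the same for the moment, N m; "finger_gap": finger opening in mm; "grip_force": force on a finger pad.
Only numpy, scipy, OpenCV 4.12 (cv2) and the standard library are available. Lean on these libraries where they do the work, as an engineer would, in place of code of your own. Each camera call takes 0.05 s, during which the arm holds its last target. There are 200 camera calls.

## Working session

There is one attempt and no reset: what is moved stays moved. The work goes in short steps, Python scripts to look and compute and a shell command to move; the robot and the scene stay as the last step left them, time stands still between calls to the robot, and variables do not carry over. Pictures are saved under pics/ and viewed, at most 10 in all, crops included, and the job is handed in when it is done.

```bash
mkdir -p pics; ls; python3 - <<'E'
from bench import *
import cv2
s=sense();print({k:s[k] for k in("time","tool_pos","tcp_rot","ft_force","finger_gap")})
for n in("scene","top"):
    d=snapshot(n);cv2.imwrite(f"pics/{n}0.png",d["img"][:,:,::-1]);print(n,d["fx"],d["cx"],d["cy"],d["extrinsics"])
E
```

```text
pics
{'time': 0.0, 'tool_pos': array([202.13149356, 564.68039284, 403.63968453]), 'tcp_rot': array([-1.79894456e+02, -8.42470673e-03,  1.60300892e+02]), 'ft_force': array([ 0.24822867, -0.14628516, -0.04835792]), 'finger_gap': 85.13329653557645}
scene 512.0046435566917 312.4036233027759 202.98503587453988 [[-7.40613309e-01  5.39034055e-01 -4.01166069e-01  1.07339089e+03]
 [ 6.71909933e-01  5.89330296e-01 -4.48583152e-01  6.23917778e+02]
 [-5.38227752e-03 -6.01774119e-01 -7.98648196e-01  1.15930997e+03]
 [ 0.00000000e+00  0.00000000e+00  0.00000000e+00  1.00000000e+00]]
top 410.7134067866479 321.31272482701087 199.96338413516224 [[ 2.74440408e-03 -9.88746094e-01  1.49578173e-01  4.03933687e+02]
 [-9.99876155e-01 -3.95242172e-04  1.57327101e-02 -4.65336901e+00]
 [-1.54965361e-02 -1.49602826e-01 -9.88624728e-01  9.84773634e+02]
 [ 0.00000000e+00  0.00000000e+00  0.00000000e+00  1.00000000e+00]]
```

View pics/top0.png

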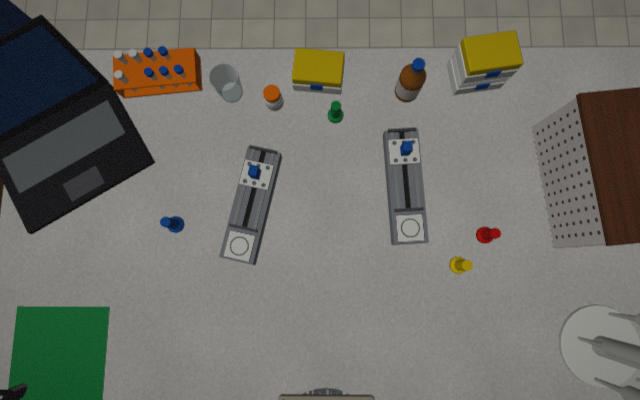

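View pics/scene0.png

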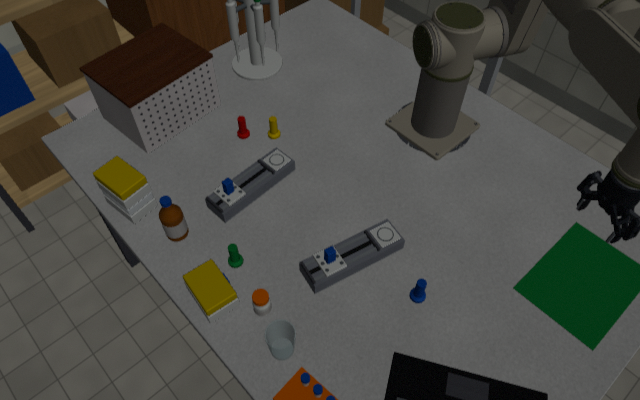

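The top view shows the shuttles at about (250,205) and (406,187), the pad rings at (239,246) and (410,228), and the grips at (254,171) and (406,148). There are four markers of that shape: red (486,235), yellow look-alike (460,265), blue (172,224) and green (336,112). Only the one at (486,235) is red. I'll confirm it in an enlarged crop and measure.

```bash
cat > h.py <<'E'
import numpy as np, cv2
from bench import *
def plane(d,u,v,z):
    E=d["extrinsics"];r=E[:3,:3]@np.array([(u-d["cx"])/d["fx"],(v-d["cy"])/d["fy"],1]);o=E[:3,3]
    return (o+r*(z-o[2])/r[2])[:2]
def proj(d,p):
    E=d["extrinsics"];c=E[:3,:3].T@(np.array(p,float)-E[:3,3])
    return np.array([d["fx"]*c[0]/c[2]+d["cx"],d["fy"]*c[1]/c[2]+d["cy"]])
def pix(p): # tool-frame delta for world delta at current pose
    pass
E
python3 - <<'E'
from h import *
d=snapshot("top");im=d["img"][:,:,::-1].copy()
c=cv2.resize(im[120:290,210:515],None,fx=2.6,fy=2.6,interpolation=cv2.INTER_CUBIC);cv2.imwrite("pics/crop1.png",c)
hsv=cv2.cvtColor(im,cv2.COLOR_BGR2HSV)
for n,lo,hi in(("blue",(100,150,60),(125,255,255)),("red",(0,170,80),(4,255,255)),("red2",(174,170,80),(180,255,255))):
    m=cv2.inRange(hsv,lo,hi);k,l,st,ce=cv2.connectedComponentsWithStats(m)
    for i in range(1,k):
        if st[i,4]>30 and 120<ce[i,1]<300 and ce[i,0]>150: print(n,st[i],ce[i])
E
```

```text
blue [401 141  11  14 118] [405.95762712 146.86440678]
blue [248 165  10  14  96] [252.77083333 170.89583333]
blue [160 217  23  15 185] [171.88108108 223.38918919]
red [476 227  24  16 243] [486.77777778 234.12345679]
```

View pics/crop1.png

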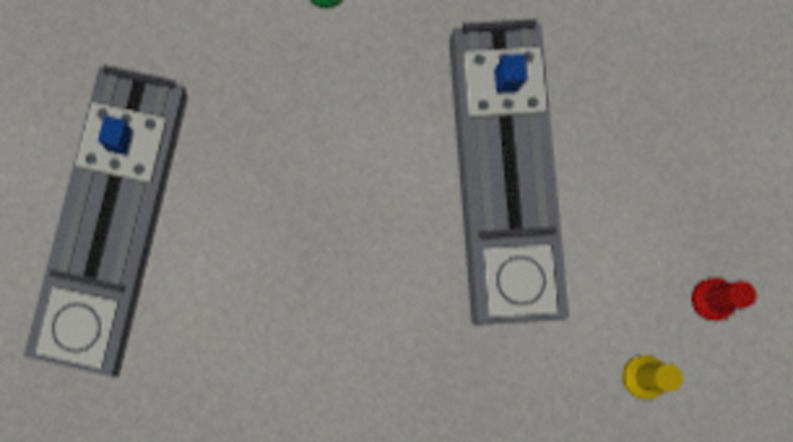

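The crop confirms it: the red marker has its foot at (484.6,235) and its stem top at (495.4,233.5), and the yellow one beside it is the look-alike. Next I'll compute positions.

```bash
python3 - <<'E'
from h import *
d=snapshot("top");s=snapshot("scene");np.set_printoptions(precision=1,suppress=True)
f=lambda x,y:(210+(x+.5)/2.6-.5,120+(y+.5)/2.6-.5)
for n,ring,deck,gt in(("L",(76,327),(121,141),(115,128)),("R",(521,280),(506,81),(513,67))):
    r=plane(d,*f(*ring),43);k=plane(d,*f(*deck),55);v=k-r
    print(n,"pad",r,"deck",k,"grip",plane(d,*f(*gt),100),"dist",np.hypot(*v),"q",195-np.hypot(*v),"yaw",np.degrees(np.arctan2(v[1],v[0])), "in scene pad",proj(s,[*r,43]),"grip top",proj(s,[*k,100]))
print("red foot",plane(d,*f(714,299),9),"top",plane(d,*f(742,294),70),"yel foot",plane(d,*f(645,377),9),plane(d,*f(669,377),70))
print(proj(s,[*plane(d,*f(742,294),70),70]))
E
```

```text
L pad [441.1 198.6] deck [605.6 161.2] grip [607.1 158.6] dist 168.73994867506562 q 26.26005132493438 yaw -12.811250896775764 in scene pad [384.7 233.7] grip top [329.4 249.4]
R pad [ 483. -193.] deck [ 660.2 -182.5] grip [ 660.  -180.2] dist 177.43565539506005 q 17.564344604939947 yaw 3.3972721895345805 in scene pad [276.2 159.2] grip top [226.6 180.4]
red foot [ 468.9 -373.8] top [ 469.1 -374.6] yel foot [ 398.8 -308.2] [ 399.2 -309.4]
[241.  118.1]
```

```bash
cat >> h.py <<'E'
def go(x,y,z,yaw=None):
    """tool-axis shift in row units (0.1 m) AFTER turning to yaw, plus the wz turn units (60 deg) to do first"""
    s=sense();p=np.array(s["tool_pos"]);ps=s["tcp_rot"][2];yaw=ps if yaw is None else yaw
    a=np.radians(yaw);d=(np.array([x,y,z])-p)/100
    t=(yaw-ps+180)%360-180
    print("t %.1f pos %s rot %s wz %.4f shift %.3f %.3f %.3f"%(s["time"],np.round(p,1),np.round(s["tcp_rot"],2),-t/60,d[0]*np.cos(a)+d[1]*np.sin(a),d[0]*np.sin(a)-d[1]*np.cos(a),-d[2]))
E
python3 -c "
from h import *
go(606,160,310,167.2)"
```

```text
t 0.2 pos [202.2 564.8 404.1] rot [-179.95   -0.    160.3 ] wz -0.1150 shift -4.835 -3.053 0.941
```

```bash
python3 -m jog '0 0 0 0 0 -0.115 -1; -0.4 -0.255 0.08 0 0 0 -1; -0.4 -0.255 0.08 0 0 0 -1; -0.4 -0.255 0.08 0 0 0 -1; -0.4 -0.255 0.08 0 0 0 -1'
python3 -m jog '-0.4 -0.255 0.08 0 0 0 -1; -0.4 -0.255 0.08 0 0 0 -1; -0.4 -0.255 0.08 0 0 0 -1; -0.4 -0.255 0.08 0 0 0 -1; -0.4 -0.255 0.08 0 0 0 -1'
python3 -m jog '-0.4 -0.255 0.08 0 0 0 -1; -0.4 -0.255 0.08 0 0 0 -1; -0.4 -0.255 0.08 0 0 0 -1; 0 0 0 0 0 0 -1; 0 0 0 0 0 0 -1'
python3 - <<'E'
from h import *
go(606,160,237,167.2)
d=snapshot("wrist");cv2.imwrite("pics/w1.png",d["img"][:,:,::-1])
E
```

```text
time: 0.88
tool_pos: [336.4, 428.8, 372.4]
tcp_rot: [180.0, 0.0, 167.2]
ft_force: [0.0, 1.1, -0.6]
finger_gap: 85.3
grip_force: 0.0
time: 1.5
tool_pos: [503.4, 260.1, 332.5]
tcp_rot: [180.0, 0.0, 167.2]
ft_force: [0.4, 0.8, -0.9]
finger_gap: 85.5
grip_force: 0.0
time: 2.12
tool_pos: [602.3, 160.2, 308.4]
tcp_rot: [180.0, -0.1, 167.2]
ft_force: [-0.1, -0.3, -0.4]
finger_gap: 85.3
grip_force: 0.0
t 2.1 pos [602.3 160.2 308.4] rot [ 1.8000e+02 -5.0000e-02  1.6717e+02] wz -0.0006 shift -0.036 0.006 0.714
```

View pics/w1.png

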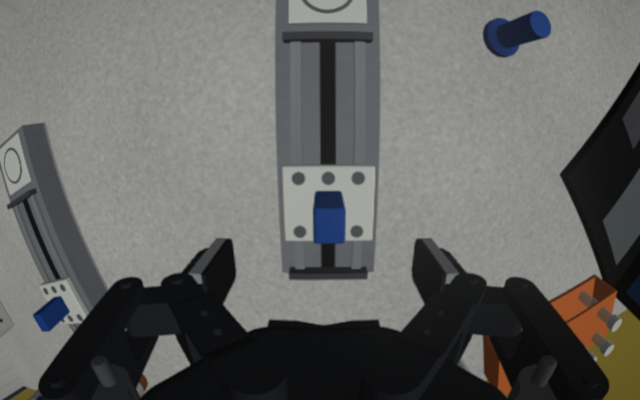

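The wrist view shows the yaw aligned with the rails and the grip (329,220) centred between the fingers at (222,265) and (430,265). I'll go down and grip.

```bash
python3 -m jog '-0.036 0 0.24 0 0 0 -1; 0 0 0.24 0 0 0 -1; 0 0 0.24 0 0 0 -1; 0 0 0 0 0 0 1; 0 0 0 0 0 0 1' 30
python3 -m jog '0 0 0 0 0 0 1; 0 0 0 0 0 0 1; 0 0 0 0 0 0 1; 0 0 0 0 0 0 1' 
```

```text
time: 2.8
tool_pos: [606.1, 160.2, 238.1]
tcp_rot: [180.0, 0.1, 167.3]
ft_force: [1.1, 0.3, 0.7]
finger_gap: 51.4
grip_force: 0.0
time: 3.3
tool_pos: [606.9, 161.6, 238.9]
tcp_rot: [179.7, 0.2, 167.3]
ft_force: [3.8, 12.7, 2.0]
finger_gap: 19.7
grip_force: 37.7
```

```bash
python3 -m jog '0.06 0.012 0 0 0 0 1; 0.06 0 0 0 0 0 1; 0.05 0 0 0 0 0 1; 0 0 0 0 0 0 1'
python3 -m jog '0.04 0 0 0 0 0 1; 0.04 0 0 0 0 0 1; 0.02 0 0 0 0 0 1; 0 0 0 0 0 0 1'
```

```text
time: 3.8
tool_pos: [590.3, 165.6, 238.8]
tcp_rot: [179.8, 0.2, 167.3]
ft_force: [0.9, 7.0, 4.4]
finger_gap: 19.6
grip_force: 38.1
time: 4.3
tool_pos: [580.8, 167.8, 238.8]
tcp_rot: [179.8, 0.2, 167.2]
ft_force: [1.0, 6.7, 3.2]
finger_gap: 19.4
grip_force: 38.0
```

```bash
python3 -m jog '0.04 0 0 0 0 0 1; 0.04 0 0 0 0 0 1; 0 0 0 0 0 0 1'
python3 -m jog '0.06 0 0 0 0 0 1; 0.06 0 0 0 0 0 1; 0.05 0 0 0 0 0 1; 0 0 0 0 0 0 1'
```

```text
time: 4.68
tool_pos: [572.9, 169.5, 238.8]
tcp_rot: [179.8, 0.2, 167.2]
ft_force: [0.3, 7.6, 3.5]
finger_gap: 19.7
grip_force: 38.0
time: 5.18
tool_pos: [556.2, 173.3, 238.8]
tcp_rot: [179.8, 0.2, 167.2]
ft_force: [1.1, 5.6, 3.0]
finger_gap: 19.6
grip_force: 38.1
```

```bash
python3 -m jog '0.04 0 0 0 0 0 1; 0.04 0 0 0 0 0 1; 0.02 0 0 0 0 0 1; 0 0 0 0 0 0 1'
python3 -m jog '0.02 0 0 0 0 0 1; 0.01 0 0 0 0 0 1; 0 0 0 0 0 0 1'
python3 -m jog '0.02 0 0 0 0 0 1; 0 0 0 0 0 0 1'
```

```text
time: 5.68
tool_pos: [546.7, 175.4, 238.8]
tcp_rot: [179.8, 0.2, 167.2]
ft_force: [0.9, 7.2, 3.1]
finger_gap: 19.8
grip_force: 38.0
time: 6.05
tool_pos: [544.3, 175.8, 238.8]
tcp_rot: [179.8, 0.3, 167.2]
ft_force: [6.0, 6.0, -0.9]
finger_gap: 19.5
grip_force: 37.6
time: 6.3
tool_pos: [543.5, 175.9, 238.9]
tcp_rot: [179.8, 0.5, 167.2]
ft_force: [17.1, 5.1, -9.2]
finger_gap: 19.5
grip_force: 36.4
```

The left carriage went its full travel, about 64 mm to q≈90, with a firm 17 N stop, so it is the good one. I'll release it and lift.

```bash
python3 -m jog '0 0 0 0 0 0 -1; 0 0 0 0 0 0 -1; 0 0 0 0 0 0 -1; 0 0 -0.4 0 0 0 -1; 0 0 -0.35 0 0 -0.1 -1'
python3 -m jog '0 0 0 0 0 -0.17 -1; 0 0 0 0 0 0 -1'
python3 -c "
from h import *
go(660,-181.5,310,183.4)"
```

```text
time: 6.92
tool_pos: [540.7, 175.3, 312.4]
tcp_rot: [-180.0, -0.1, 173.3]
ft_force: [0.3, -0.4, -0.0]
finger_gap: 85.4
grip_force: 0.0
time: 7.18
tool_pos: [540.9, 175.4, 312.1]
tcp_rot: [180.0, 0.0, -176.7]
ft_force: [0.4, -0.4, -0.4]
finger_gap: 85.6
grip_force: 0.0
t 7.2 pos [540.9 175.4 312.1] rot [ 1.8000e+02  3.0000e-02 -1.7666e+02] wz -0.0010 shift -0.977 -3.633 0.021
```

```bash
python3 -m jog '-0.12 -0.454 0 0 0 0 -1; -0.12 -0.454 0 0 0 0 -1; -0.12 -0.454 0 0 0 0 -1; -0.12 -0.454 0 0 0 0 -1; -0.12 -0.454 0 0 0 0 -1'
python3 -m jog '-0.12 -0.454 0 0 0 0 -1; -0.12 -0.454 0 0 0 0 -1; -0.12 -0.454 0 0 0 0 -1; 0 0 0 0 0 0 -1; 0 0 0 0 0 0 -1'
python3 - <<'E'
from h import *
go(660,-181.5,238,183.4)
d=snapshot("wrist");cv2.imwrite("pics/w2.png",d["img"][:,:,::-1])
E
```

```text
time: 7.8
tool_pos: [614.2, -49.1, 310.6]
tcp_rot: [180.0, -0.1, -176.9]
ft_force: [1.1, -0.4, -0.4]
finger_gap: 85.8
grip_force: 0.0
time: 8.43
tool_pos: [657.9, -181.3, 310.4]
tcp_rot: [179.9, -0.1, -176.8]
ft_force: [0.2, 0.3, -0.1]
finger_gap: 85.3
grip_force: 0.0
t 8.4 pos [ 657.9 -181.3  310.4] rot [ 1.7993e+02 -1.1000e-01 -1.7678e+02] wz -0.0031 shift -0.021 -0.003 0.724
```

View pics/w2.png

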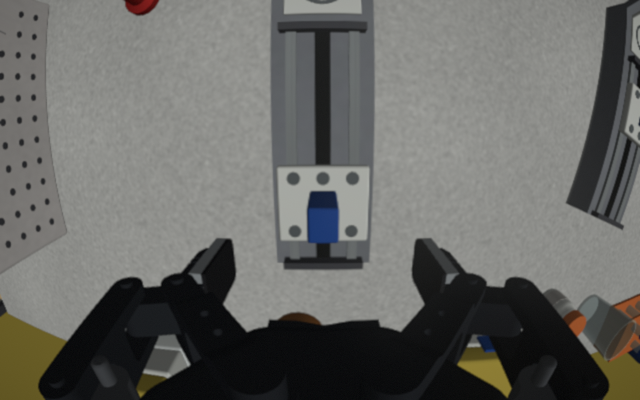

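The grip is at (323,215), slightly left of the finger midline at about 326, so I'll correct by about 1 mm. Then down and grip.

```bash
python3 -m jog '-0.02 -0.012 0.24 0 0 0 -1; 0 0 0.24 0 0 0 -1; 0 0 0.24 0 0 0 -1; 0 0 0 0 0 0 1; 0 0 0 0 0 0 1' 30
python3 -m jog '0 0 0 0 0 0 1; 0 0 0 0 0 0 1; 0 0 0 0 0 0 1; 0 0 0 0 0 0 1' 
```

```text
time: 9.1
tool_pos: [660.7, -181.8, 240.8]
tcp_rot: [-180.0, 0.0, -176.6]
ft_force: [0.7, 0.4, 1.0]
finger_gap: 51.5
grip_force: 0.0
time: 9.6
tool_pos: [661.1, -181.7, 241.6]
tcp_rot: [180.0, 0.1, -176.6]
ft_force: [-1.5, 5.5, 5.2]
finger_gap: 19.3
grip_force: 33.7
```

```bash
python3 -m jog '0.06 0 0 0 0 0 1; 0.06 0 0 0 0 0 1; 0.06 0 0 0 0 0 1; 0 0 0 0 0 0 1'
python3 -m jog '0.04 0 0 0 0 0 1; 0.03 0 0 0 0 0 1; 0.02 0 0 0 0 0 1; 0 0 0 0 0 0 1'
python3 -m jog '0.02 0 0 0 0 0 1; 0.02 0 0 0 0 0 1; 0 0 0 0 0 0 1'
```

```text
time: 10.1
tool_pos: [642.8, -182.8, 241.5]
tcp_rot: [180.0, 0.1, -176.6]
ft_force: [-2.1, 5.9, 6.1]
finger_gap: 19.6
grip_force: 33.7
time: 10.6
tool_pos: [634.2, -183.4, 241.6]
tcp_rot: [180.0, 0.2, -176.6]
ft_force: [0.7, 6.4, 5.5]
finger_gap: 19.1
grip_force: 33.6
time: 10.98
tool_pos: [630.2, -183.6, 241.6]
tcp_rot: [180.0, 0.2, -176.6]
ft_force: [0.5, 5.8, 5.7]
finger_gap: 19.4
grip_force: 33.6
```

```bash
python3 -m jog '0.02 0 0 0 0 0 1; 0 0 0 0 0 0 1'
python3 -m jog '0.02 0 0 0 0 0 1; 0 0 0 0 0 0 1'
python3 -m jog '0.015 0 0 0 0 0 1; 0 0 0 0 0 0 1'
```

```text
time: 11.22
tool_pos: [628.2, -183.7, 241.5]
tcp_rot: [180.0, 0.2, -176.6]
ft_force: [-0.1, 5.5, 5.2]
finger_gap: 19.5
grip_force: 33.7
time: 11.48
tool_pos: [626.6, -183.8, 241.6]
tcp_rot: [180.0, 0.2, -176.6]
ft_force: [3.8, 5.4, 3.0]
finger_gap: 19.5
grip_force: 33.3
time: 11.72
tool_pos: [626.0, -183.8, 241.6]
tcp_rot: [180.0, 0.4, -176.6]
ft_force: [10.9, 6.0, -2.9]
finger_gap: 19.2
grip_force: 32.6
```

```bash
python3 -m jog '0.02 0 0 0 0 0 1; 0 0 0 0 0 0 1'
python3 -m jog '-0.08 0 0 0 0 0 1; -0.1 0 0 0 0 0 1; -0.1 0 0 0 0 0 1; -0.1 0 0 0 0 0 1; 0 0 0 0 0 0 1'
python3 -m jog '-0.06 0 0 0 0 0 1; -0.04 0 0 0 0 0 1;  -0.02 0 0 0 0 0 1; 0 0 0 0 0 0 1'
```

```text
time: 11.98
tool_pos: [625.1, -183.7, 241.7]
tcp_rot: [-180.0, 0.6, -176.6]
ft_force: [22.5, 5.0, -9.0]
finger_gap: 19.1
grip_force: 31.6
time: 12.6
tool_pos: [661.2, -181.7, 241.6]
tcp_rot: [180.0, 0.2, -176.6]
ft_force: [1.0, 6.0, 5.1]
finger_gap: 19.6
grip_force: 33.7
time: 13.1
tool_pos: [672.7, -181.1, 241.6]
tcp_rot: [180.0, 0.2, -176.6]
ft_force: [-0.4, 5.5, 4.9]
finger_gap: 19.3
grip_force: 33.7
```

The right shuttle stopped dead at q≈51 with 22 N, so it is the binding one. I'll push it on home to its stop.

```bash
python3 -m jog '-0.03 0 0 0 0 0 1; -0.02 0 0 0 0 0 1; 0 0 0 0 0 0 1'
python3 -m jog '-0.02 0 0 0 0 0 1; 0 0 0 0 0 0 1'
python3 -m jog '-0.02 0 0 0 0 0 1; 0 0 0 0 0 0 1'
```

```text
time: 13.48
tool_pos: [677.6, -180.8, 241.6]
tcp_rot: [180.0, 0.1, -176.6]
ft_force: [0.3, 5.9, 4.1]
finger_gap: 19.7
grip_force: 33.7
time: 13.72
tool_pos: [678.4, -180.8, 241.5]
tcp_rot: [179.9, -0.1, -176.6]
ft_force: [-12.1, 6.4, 12.5]
finger_gap: 19.5
grip_force: 34.6
time: 13.98
tool_pos: [679.2, -180.9, 241.5]
tcp_rot: [179.9, -0.3, -176.6]
ft_force: [-22.2, 7.0, 17.1]
finger_gap: 19.8
grip_force: 35.5
```

```bash
python3 -m jog '0.02 0 0 0 0 0 1; 0.01 0 0 0 0 0 -1; 0 0 0 0 0 0 -1; 0 0 0 0 0 0 -1; 0 0 -0.4 0 0 0 -1'
python3 -m jog '0 0 -0.35 0 0 0.155 -1; 0 0 0 0 0 0.155 -1; 0 0 0 0 0 0.155 -1; 0 0 0 0 0 0.155 -1; 0 0 0 0 0 0.155 -1'
python3 -c "
from h import *
go(469,-374.3,300,137)"
```

```text
time: 14.6
tool_pos: [676.2, -181.1, 275.0]
tcp_rot: [179.8, -0.5, -176.6]
ft_force: [0.8, -0.5, 0.5]
finger_gap: 85.4
grip_force: 0.0
time: 15.22
tool_pos: [677.9, -181.6, 314.5]
tcp_rot: [-180.0, -0.0, 136.6]
ft_force: [1.0, 0.3, 0.1]
finger_gap: 85.0
grip_force: 0.0
t 15.2 pos [ 677.9 -181.6  314.5] rot [-179.99   -0.    136.59] wz -0.0069 shift 0.214 -2.834 0.145
```

```bash
python3 -m jog '0.036 -0.472 0.02 0 0 -0.007 -1; 0.036 -0.472 0.02 0 0 0 -1; 0.036 -0.472 0.02 0 0 0 -1; 0.036 -0.472 0.02 0 0 0 -1; 0.036 -0.472 0.02 0 0 0 -1'
python3 -m jog '0.036 -0.472 0.03 0 0 0 -1; 0 0 0 0 0 0 -1; 0 0 0 0 0 0 -1'
python3 - <<'E'
from h import *
go(469,-374.3,198,137)
d=snapshot("wrist");cv2.imwrite("pics/w3.png",d["img"][:,:,::-1]);t=snapshot("top")["img"]
cv2.imwrite("pics/t3.png",cv2.resize(t[120:290,210:515,::-1],None,fx=2.6,fy=2.6,interpolation=cv2.INTER_CUBIC))
E
```

```text
time: 15.85
tool_pos: [503.3, -343.6, 304.7]
tcp_rot: [-180.0, 0.0, 137.3]
ft_force: [0.8, -0.4, 0.5]
finger_gap: 85.4
grip_force: 0.0
time: 16.23
tool_pos: [469.9, -374.9, 301.8]
tcp_rot: [180.0, 0.0, 137.3]
ft_force: [-0.1, 0.1, 0.4]
finger_gap: 85.5
grip_force: 0.0
t 16.2 pos [ 469.9 -374.9  301.8] rot [1.7997e+02 2.0000e-02 1.3727e+02] wz 0.0046 shift 0.011 -0.002 1.038
```

View pics/w3.png

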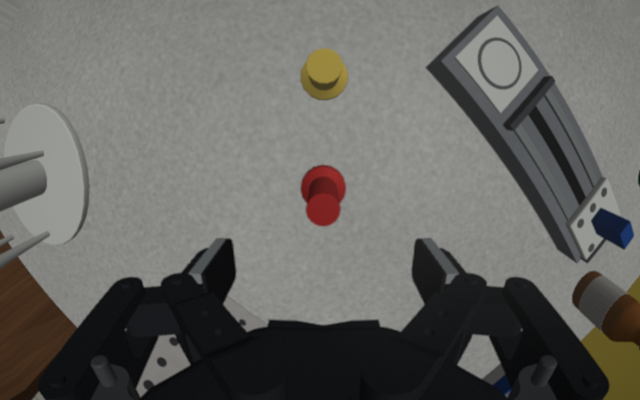

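View pics/t3.png

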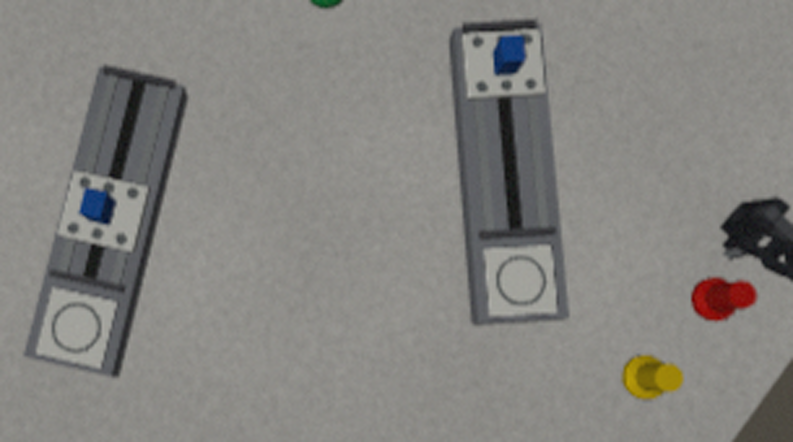

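Wrist view: the red foot is at (323,188) and the stem top at (323,210), centred between the fingers. The yellow one at (324,72) is well clear. Top crop: the left carriage is about 106 mm from its pad (q≈89), and the right one is home. Going down to grip.

```bash
python3 -m jog '0.005 -0.008 0.35 0 0 0 -1; 0 0 0.35 0 0 0 -1; 0 0 0.33 0 0 0 -1; 0 0 0 0 0 0 -1; 0 0 0 0 0 0 1' 40
python3 -m jog '0 0 0 0 0 0 1; 0 0 0 0 0 0 1; 0 0 0 0 0 0 1; 0 0 0 0 0 0 1; 0 0 0 0 0 0 1'
python3 -c "
from h import *
go(483,-193,198,137)"
```

```text
time: 16.95
tool_pos: [469.9, -375.0, 200.1]
tcp_rot: [180.0, 0.1, 137.4]
ft_force: [0.0, -1.3, 0.4]
finger_gap: 70.1
grip_force: 0.0
time: 17.58
tool_pos: [469.3, -375.4, 200.0]
tcp_rot: [180.0, 0.1, 137.3]
ft_force: [-0.7, 1.7, 6.6]
finger_gap: 22.6
grip_force: 38.9
t 17.6 pos [ 469.3 -375.4  200. ] rot [1.7999e+02 1.0000e-01 1.3732e+02] wz 0.0053 shift 1.144 1.428 0.020
```

```bash
python3 -m jog '0 0 -0.35 0 0 0 1; 0 0 -0.35 0 0 0 1; 0.285 0.357 0 0 0 0 1; 0.285 0.357 0 0 0 0 1; 0.285 0.357 0 0 0 0 1'
python3 -m jog '0.285 0.357 0 0 0 0 1; 0 0 0 0 0 0 1; 0 0 0 0 0 0 1'
python3 - <<'E'
from h import *
go(483,-193,243,137)
d=snapshot("wrist");a=d["img"][:,:,::-1];s=snapshot("scene");c=proj(s,[483,-193,60]).astype(int)
b=cv2.resize(s["img"][c[1]-50:c[1]+50,c[0]-50:c[0]+50,::-1],(400,400),interpolation=cv2.INTER_CUBIC)
cv2.imwrite("pics/w4.png",np.hstack([a[:,140:540],b]))
E
```

```text
time: 18.2
tool_pos: [478.4, -237.2, 268.7]
tcp_rot: [180.0, 0.0, 137.3]
ft_force: [0.5, 0.7, -1.5]
finger_gap: 22.3
grip_force: 39.3
time: 18.58
tool_pos: [481.9, -193.0, 268.8]
tcp_rot: [-180.0, 0.0, 137.4]
ft_force: [-0.2, 0.5, -0.9]
finger_gap: 22.4
grip_force: 39.4
t 18.6 pos [ 481.9 -193.   268.8] rot [-1.7998e+02  3.0000e-02  1.3736e+02] wz 0.0060 shift -0.008 0.007 0.258
```

View pics/w4.png

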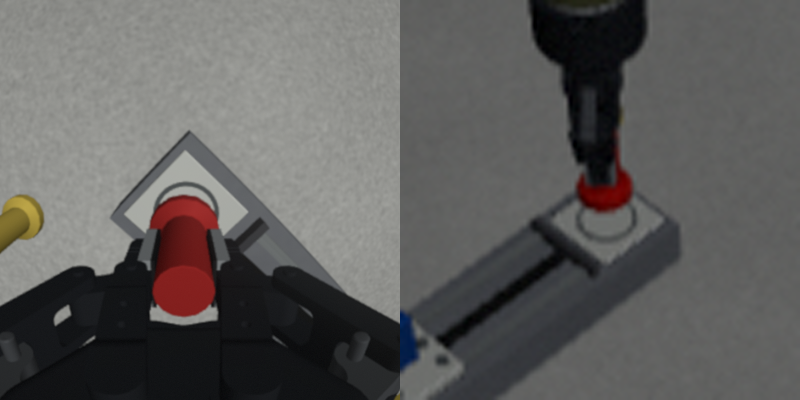

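The marker hangs upright above the pad, with the ring partly hidden under its foot. Left of it, the yellow marker is well clear. Lowering it.

```bash
python3 -m jog '-0.01 0.007 0.15 0 0 0 1; 0 0 0.08 0 0 0 1; 0 0 0 0 0 0 1'
python3 -m jog '0 0 0.02 0 0 0 1; 0 0 0 0 0 0 1'
python3 -m jog '0 0 0.01 0 0 0 1; 0 0 0 0 0 0 1'
```

```text
time: 19.05
tool_pos: [482.5, -193.0, 244.1]
tcp_rot: [-180.0, -0.1, 137.3]
ft_force: [0.3, -0.1, -0.3]
finger_gap: 22.6
grip_force: 39.6
time: 19.3
tool_pos: [483.1, -193.0, 243.7]
tcp_rot: [180.0, 0.0, 137.3]
ft_force: [-1.1, 0.6, -0.8]
finger_gap: 22.3
grip_force: 39.6
time: 19.55
tool_pos: [483.2, -193.0, 243.0]
tcp_rot: [180.0, 0.0, 137.3]
ft_force: [-0.3, -0.4, 0.5]
finger_gap: 22.4
grip_force: 39.5
```

```bash
python3 -m jog '0 0 0.008 0 0 0 1; 0 0 0 0 0 0 1'
python3 -m jog '0 0 0.008 0 0 0 1; 0 0 0 0 0 0 1'
```

```text
time: 19.8
tool_pos: [483.3, -193.0, 243.0]
tcp_rot: [180.0, 0.0, 137.3]
ft_force: [-3.0, 1.9, 7.2]
finger_gap: 22.4
grip_force: 40.4
time: 20.05
tool_pos: [483.4, -193.0, 242.9]
tcp_rot: [180.0, 0.1, 137.3]
ft_force: [-6.2, 3.2, 14.8]
finger_gap: 22.4
grip_force: 41.0
```

Contact at TCP z = 243, as expected. I'll ease the load, open and lift away.

```bash
python3 -m jog '0 0 -0.012 0 0 0 1; 0 0 0 0 0 0 0.3; 0 0 0 0 0 0 -0.2; 0 0 0 0 0 0 -1; 0 0 0 0 0 0 -1'
python3 -m jog '0 0 0 0 0 0 -1; 0 0 -0.3 0 0 0 -1; 0 0 -0.4 0 0 0 -1; 0 0 -0.4 0 0 0 -1'
python3 -m jog '0.3 0.3 0 0 0 0 -1; 0.5 0.3 0 0 0 0 -1; 0.5 0.3 0 0 0 0 -1; 0.5 0.3 0 0 0 0 -1; 0 0 0 0 0 0 -1'
python3 - <<'E'
from h import *
t=snapshot("top");s=snapshot("scene")
a=cv2.resize(t["img"][120:290,210:515,::-1],None,fx=2.6,fy=2.6,interpolation=cv2.INTER_CUBIC)
c=proj(s,[483,-193,60]).astype(int);b=cv2.resize(s["img"][c[1]-40:c[1]+40,c[0]-60:c[0]+60,::-1],None,fx=2.4,fy=2.4)[:150]
a=np.vstack([a,np.zeros((150,a.shape[1],3),np.uint8)]);a[-150:,:b.shape[1]]=b[:150]
cv2.imwrite("pics/f.png",a)
hsv=cv2.cvtColor(np.ascontiguousarray(t["img"]),cv2.COLOR_RGB2HSV);m=cv2.inRange(hsv,(0,150,60),(5,255,255))
k,l,st,ce=cv2.connectedComponentsWithStats(m)
print([(st[i],ce[i]) for i in range(1,k) if st[i,4]>30],"foot exp",proj(t,[483,-193,50]),"top exp",proj(t,[483,-193,113]),"foot 40mm px",410/(985-50)*40)
go(483,-193,300)
E
```

```text
time: 20.68
tool_pos: [483.0, -193.0, 242.1]
tcp_rot: [-180.0, -0.0, 137.3]
ft_force: [-0.2, 0.4, 0.2]
finger_gap: 81.8
grip_force: 0.0
time: 21.18
tool_pos: [482.9, -192.9, 353.3]
tcp_rot: [-180.0, -0.0, 137.3]
ft_force: [0.6, -0.7, -0.0]
finger_gap: 85.7
grip_force: 0.0
time: 21.8
tool_pos: [431.1, 20.4, 352.4]
tcp_rot: [179.9, -0.0, 137.6]
ft_force: [0.3, -0.3, -0.2]
finger_gap: 84.9
grip_force: 0.0
[(array([402, 219,  20,  17, 245], dtype=int32), array([411.32653061, 226.83265306]))] foot exp [410.68591609 227.14286775] top exp [416.61834934 224.6413352 ] foot 40mm px 17.540106951871657
t 21.9 pos [432.1  17.7 352.5] rot [1.7999e+02 5.0000e-02 1.3744e+02] wz -0.0000 shift -1.800 -1.207 0.525
```

View pics/f.png

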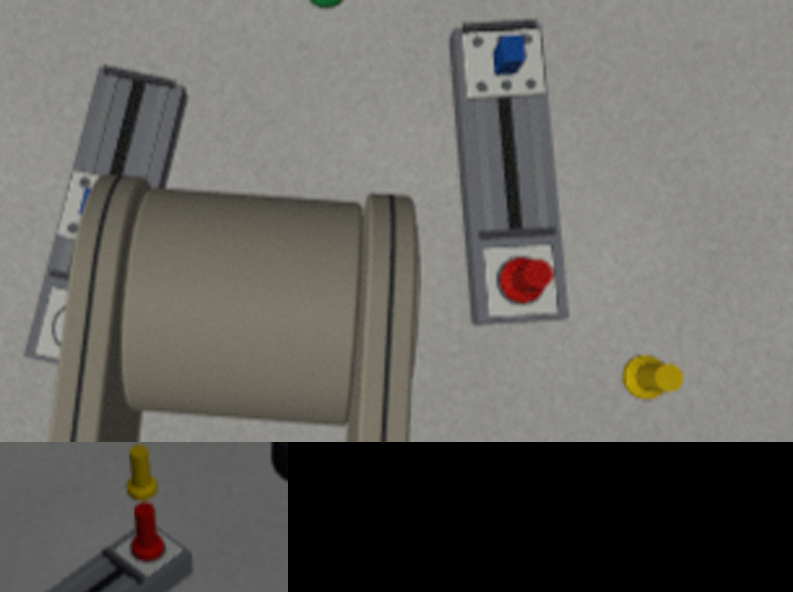

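The red marker stands upright in the middle of the right pad, its foot centred at px (410.8,227) against (410.7,227) expected. The right carriage is home and the left one is out. The arm is clear, so I'll hand in.

```bash
python3 -m jog '0 0 0 0 0 0 -1; 0 0 0 0 0 0 -1' | head -1; python3 -c "
from bench import *
print(hand_in())"
```

```text
time: 22.15
the job is handed in; nothing more can be done
None
```

The job is done and handed in at 22 s: the left shuttle ran fully out and stays there; the right one bound at about 51 mm, is back home, and has the red marker upright in the middle of its pad.

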